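# Release the ratchet of a frame press

## Robot

A 6-joint arm with a two-finger parallel gripper is mounted at the origin on the work surface. World frame = base frame: x ahead of the robot, y to its left, z up, the work surface at z = 0. Lengths are in m, angles in rad, forces in N, time in s.
With the tool pointing down it reaches from about 0.3 to 0.95 m from the base axis. Payload 3.1 kg.
Tool frame: the origin (TCP) lies between the finger pads; the fingertips stand env.tip_reach ahead of it and the grasp point (between the pads) lies 6 mm ahead of it (env.tip_reach is the distance from the TCP to the fingertips, in m); z points along the fingers, x is the direction in which the jaws open and shut, and the axes are right-handed (so a half turn about z gives the same grasp; the last joint's range is limited). The gripper opens to 85 mm and grips with 20 to 120 N. Pads are 22 mm wide; open, the fingers measure 114 mm over their backs; the gripper's body (76 mm by 85 mm) begins 54 mm behind the grasp point. The pads swing forward as they close: fully open they stand 13 mm farther back than shut.
Start: joints at [1.069, 0.308, 1.634, -0, 1.2, -0.07], TCP at [0.262, 0.568, 0.256] pointing down, gripper open.
Joint ranges: [-3.06, 3.06], [-0.79, 1.96], [0.05, 2.63], [-1.19, 4.34], [0.05, 2.64], [-2.94, 2.94]. Speed limits (rad/s): [2.79, 2.79, 3.14, 3.14, 3.14, 3.14].

## Interface

Orientations are given as a 3x3 rotation matrix whose columns are the frame's x, y, z axes.
In Python, from rig import env gives the robot as it stands. The module is installed in compiled form; this text tells all that it offers.
- The arm moves only by the tool apply_moves, never from a script. Its argument "increments" is a list of rows, each an object of numbers: "x", "y", "z": the shift along the tool's x, y, z in units of 100 mm (1.0 is 100 mm); "roll": the turn about the tool's z in units of 0.08 rad (1.0 is 0.08 rad); "gripper": the opening, from -1 (shut) to 1 (fully open), so that 0 is half open. A call has 1 to 12 rows; each row shifts and turns the pose as measured when the row begins, along the tool's axes as they then stand; what a row does not reach is not made up. A row lasts 1/12 s, in which the tool goes at most 41.7 mm and 7.16 degrees, less where a joint would pass 70% of its speed; a pose out of reach is approached as far as the arm can. A call with a number of a shift or a turn outside -1 to 1 is refused whole. A call with a gripper value outside its range is refused whole. The fingers move at their own pace and stop on an object; the grip force is fixed at half the most. Time passes only in rows, so rows that do not move let the fingers close. It gives the time, the measured TCP pose, the force and the opening at its end, in the units of the state.
- env.get_state(): the state, without advancing time (a new reading comes with each control period).
- env.get_image(name): name is "side" or "top" or "wrist"; returns a dict with "pixels" (384x512x3 uint8, red, green, blue), "K" (3x3 intrinsics, pixels), "rvec" (rotation vector, rad) and "tvec" (3), from world to camera coordinates, as OpenCV has them; the wrist camera has in their place "hand_eye" (4x4, takes a point from camera to tool coordinates, whose origin is the TCP and whose axes are the tool frame's). Camera axes: x right, y down, z forward; pixel columns grow to the right and rows downward; lengths in m; the calibration is good to about 2 mm. The wrist camera is an equidistant fisheye: a pixel r from the principal point sees the ray r / f radians off the axis. A picture is of the moment at which its call begins: read the wrist's pose just before it. There is no depth.
- env.close_job(): hands the job in, once; it reports no verdict.
The state is a dict: "t": time; "joint_positions": joint angles; "qd": joint speeds; "joint_efforts": joint torques, N m; "ee_pos": TCP position; "tool_rot": TCP orientation; "wrist_force": force on the tool from outside, world axes, zero at the start; "wrist_torque": the same for the moment, N m; "grip_width": finger opening in m.
Only numpy, scipy, OpenCV 4.12 (cv2) and the standard library are available. Lean on these libraries where they do the work, as an engineer would, in place of code of your own. Each camera call takes 0.05 s, during which the arm holds its last target. There are 200 camera calls.

## Task

The glue has set, so open the frame press: flick the red release lever fully over to off, then wind the crank on just far enough for the loaded pawl to jump clear of the ratchet wheel, without squeezing the frame much harder. Keep your hold on the knob and ease the crank back, never letting it run, until the jaw sits on its rubber buffer and the load has left the handle; do not force it past there, then let go and move clear. Do not pry at the pawl itself, leave the release lever off, the frame lying where it is and the tools around undisturbed.

Things in the scene. Friction and masses are not known exactly. Their poses are not given: they have to be found in the camera images.
- press: bench-top frame press, green, 230x660 mm, fixed. Origin on the bench under the drum's upright axis; y runs along the bed to the frame and the fence, z up. Gear head 150x150 mm round the axis, top plate 95 mm up; on it the ratchet wheel (100 mm across, 16 teeth, 98 to 110 mm high), the pawl and the red lever. Yellow jaw slides along y, yellow fence at the far end.
- drum_axis (a point): point on the drum's upright axis, 182 mm above the bench, level with the middle of the crank knob. Loads felt at the knob, all clockwise seen from above: about 11 N at the start (return springs and clamping), about 4.5 N once the jaw is off the frame, until it meets its buffer.
- drum (a joint): turn of drum, ratchet wheel and crank (one piece), rad; within 0.06 of 0 at the start, a tooth bearing on the pawl; grows as the crank is eased back (clockwise from above), falls as it is wound on. 1 rad moves the jaw 20 mm, through a spring: with the jaw blocked by the frame or its buffer, each 0.1 rad changes its pressing force by about 37 N and the force at the knob by about 6 N.
- knob_grip (a point): middle of the crank's dark wooden knob: upright, 29 mm across, 60 mm tall, 149 to 209 mm above the bench, turning freely on its pin. It circles the drum axis at 115 mm radius. The crank arm is below it, top at 141 mm; nothing near its path stands higher than the knob. The whole way back is 2.4 to 3.6 rad, depending on the buffer.
- knob: the crank's wooden knob itself, origin at the middle of its underside, 149 mm above the bench
- release_lever (a joint): red release lever, rad: 0 to 0.03 at the start (on), 0.6 fully off; stays where it is left; takes 3 to 5 N at the tab. It turns the pawl only through a coil spring: after the lever is off, the load still holds the pawl in its tooth; it jumps out when the drum is wound on a little (0.02 to 0.06 rad) and the hand has taken the load.
- lever_tab (a point): middle of the upright red tab at the lever's end: round, 12 mm across, 112 to 148 mm above the bench, free all round, 70 mm from the lever's pin, which stands at x = -51, y = -39 mm in the press's frame. To go off, the tab moves clockwise about the pin seen from above (at yaw 0: some 40 mm towards the robot).
- pawl_nose (a point): rounded nose (6 mm across) of the brass pawl, 104 mm above the bench: about 45 mm from the drum axis when seated in a tooth, about 65 mm when it has jumped clear (the tooth tips are at 50 mm)
- pawl: brass pawl, 45 mm long, on the lever's pin (origin on the pin, at bench level). Not to be touched: the lever works it.
- jaw: yellow sliding jaw, 170 mm wide, 42 mm thick, 78 mm tall, on a toothed rack. Origin at bench level, 40 mm behind its wooden pressing face; moves along the press's y, towards the gear head as it opens: 46 to 67 mm, until its back meets a rubber buffer whose place varies. There the load leaves the handle within about 0.1 rad and then turns against the hand.
- frame_mid (a point): middle of the glued wooden frame, 150x200 mm outside, 22 mm thick, lying loose on the bed between jaw and fence
- offcut: bystander: hardwood offcut 42x30x18 mm lying inside the frame; origin under its middle
- mallet: bystander: round wooden joiner's mallet, about 230 mm long, lying; origin under its middle
- plane: bystander: wooden smoothing plane 230x62 mm with a dark grip; origin under its middle
- hammer: bystander: hammer 280 mm long, light handle; origin under its middle
- chisel: bystander: bevel chisel 250 mm with a yellow handle; origin under its middle
- glue: bystander: white glue bottle, 60 mm across, 170 mm tall, orange cap; origin under its middle

How it is judged:
On the way, in this order (a step that is already met when the one before it is completed fails the run):
1. the release lever is over to off (past 0.45 rad) (value of joint release_lever above 0.45 rad), for 0.2 s.
2. the pawl has jumped clear of the ratchet wheel (nose more than 55 mm from the axis) (horizontal distance between pawl_nose and drum_axis above 0.055 m), for 0.1 s.
3. with the hand still on the knob, the jaw has come back on to its buffer and most of the load has left the handle (distance of jaw from where it was at the start of the episode above 0.04 m and contact force between jaw and anything else above 14 N and contact force between the fingers and knob above 1 N), for 0.2 s.
At the end, for the whole second after the job is handed in: The jaw is open (more than 40 mm from where it was) and pressed on its buffer by its own springs (more than 8 N), the drum still (under 0.05 rad/s), the release lever off (past 0.45 rad) with the pawl clear (nose more than 55 mm from the axis), the frame within 12 mm of where it lay (distance of jaw from where it was at the start of the episode above 0.04 m and contact force between jaw and anything else above 8 N and value of joint release_lever above 0.45 rad and horizontal distance between pawl_nose and drum_axis above 0.055 m and velocity of joint drum between -0.05 and 0.05 rad/s and distance of frame_mid from where it was at the start of the episode below 0.012 m); the robot touches nothing.
It fails at once if the drum ran back (faster than 1.5 rad/s) (velocity of joint drum above 1.5 rad/s).
It fails at once if the jaw was pressed too hard on the frame or forced on to its buffer (over 60 N) (contact force between jaw and anything else above 60 N).
It fails at once if the pawl itself was pried with the fingers (over 3 N) (contact force between the fingers and pawl above 3 N).
It fails at once if the frame was shifted (over 12 mm) (distance of frame_mid from where it was at the start of the episode above 0.012 m).
It fails at once if a tool or offcut was disturbed (over 20 mm) (distance of any of offcut, mallet, plane, hammer, chisel, glue from where it was at the start of the episode above 0.02 m).
It also fails if it takes over 72 s, if anything falls off the work surface, if the arm or the gripper's body presses on something with over 40 N, if the wrist force passes 120 N, or if a joint passes its speed limit or range.

## Working session

There is one attempt and no reset: what is moved stays moved. The work goes in short steps, Python scripts to look and compute and a tool call to move; the robot and the scene stay as the last step left them, time stands still between calls to the robot, and variables do not carry over. Pictures are saved under pics/ and viewed, about 8 in all and at most 12, crops included, and the job is handed in when it is done.

Besides the shell and the picture viewer there is one more tool, called by a JSON object that holds its "method" and its "body", one argument or row to a line. apply_moves: Moves the arm, as the interface text tells. Shifts and turns lie within -1 to 1; 1 stands for 100 mm of shift or 0.08 rad of turn. Its arguments: {"type":"object","properties":{"increments":{"type":"array"}},"required":["increments"]}

```bash
mkdir -p pics; cat > h.py <<'E'
import numpy as np,cv2
from rig import env
def snap(n,f):
    s=env.get_state();im=env.get_image(n);cv2.imwrite('pics/'+f,im['pixels'][:,:,::-1].copy());return s,im
def ray(im,u,v):
    K=np.array(im['K']);R=cv2.Rodrigues(np.array(im['rvec'],float))[0];t=np.array(im['tvec']).ravel()
    return -R.T@t,R.T@np.linalg.inv(K)@np.array([u,v,1.])
def onz(im,u,v,z):
    o,d=ray(im,u,v);return o+d*(z-o[2])/d[2]
def proj(im,P):
    return cv2.projectPoints(np.array(P,float).reshape(-1,1,3),np.array(im['rvec'],float),np.array(im['tvec'],float),np.array(im['K']),None)[0].reshape(-1,2)
E
python3 - <<'E'
from h import *
s,t=snap('top','top.png');_,d=snap('side','side.png')
print(s,env.tip_reach)
import pickle
for n,i in(('top',t),('side',d)):
    pickle.dump(i,open(n+'.pkl','wb'));print(n,ray(i,256,192))
E
```

```text
{'t': 0.0, 'joint_positions': array([ 1.06930442e+00,  3.09013478e-01,  1.63520197e+00,  2.24899313e-05,
        1.19970264e+00, -6.97112064e-02]), 'qd': array([ 0.00153845,  0.00017724, -0.00198308, -0.00086964, -0.00083588,
       -0.00034682]), 'joint_efforts': array([-8.12018807e-04, -4.15260959e+01, -2.76657021e+01, -4.67797986e-05,
        1.05240959e-02,  3.93955615e-07]), 'ee_pos': array([0.26120879, 0.56694796, 0.25503439]), 'tool_rot': array([[ 4.18494851e-01,  9.08218458e-01, -1.13629573e-03],
       [ 9.08216210e-01, -4.18496354e-01, -2.02902192e-03],
       [-2.31833077e-03, -1.82866973e-04, -9.99997296e-01]]), 'wrist_force': array([ 0.13310305,  0.85246254, -0.76524468]), 'wrist_torque': array([ 0.01529441,  0.03139288, -0.04383849]), 'grip_width': 0.08534759056303531} 0.025
top (array([ 0.45379194, -0.01462329,  1.05937108]), array([ 0.09433159, -0.00123183, -0.99565546]))
side (array([ 0.12599809, -0.71960096,  0.99378653]), array([ 0.35410454,  0.59075347, -0.72500316]))
```

View pics/top.png

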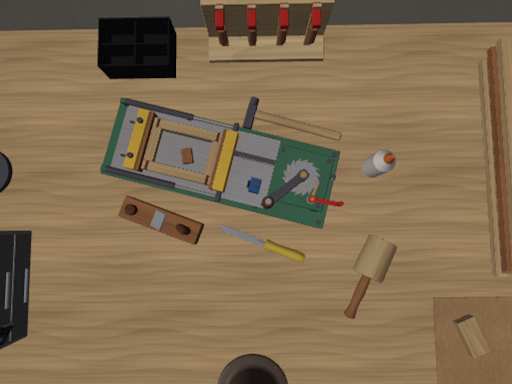

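View pics/side.png

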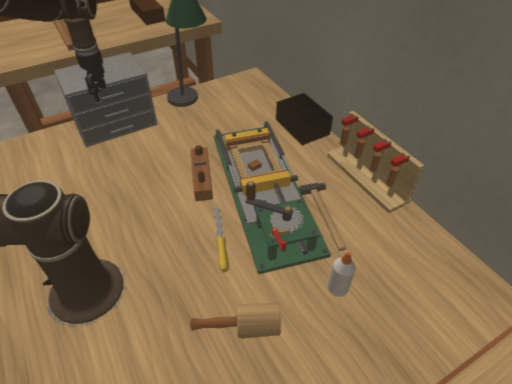

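The top view shows the press's gear head around (302,178), with the knob near (268,202), the red lever from (311,199) to (342,204) and the glue bottle at (380,162). In the side view the knob is at (251,190) and the red tab at (278,238). I'll enlarge both.

```bash
python3 - <<'E'
import cv2,numpy as np
a=cv2.imread('pics/top.png')[130:240,230:350];b=cv2.imread('pics/side.png')[165:265,225:335]
a=cv2.resize(a,(400,367),interpolation=cv2.INTER_CUBIC);b=cv2.resize(b,(400,364),interpolation=cv2.INTER_CUBIC)
cv2.imwrite('pics/crop.png',np.hstack([a[:364],b]))
E
```

```text
(no output)
```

View pics/crop.png

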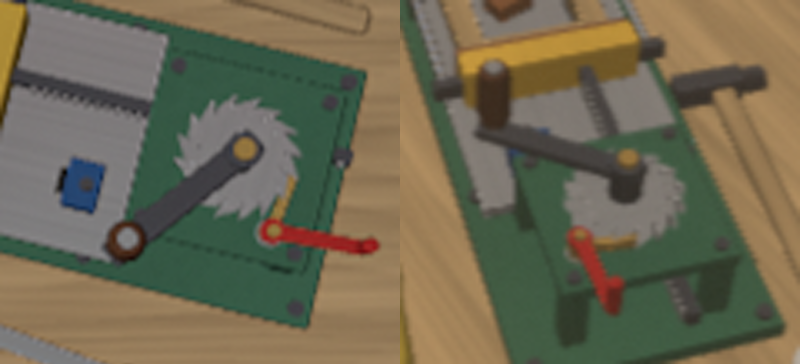

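```bash
cat > m.py <<'E'
from h import *
import pickle
from scipy.optimize import least_squares
T,S=[pickle.load(open(n+'.pkl','rb')) for n in('top','side')]
def tri(pt,ps):
    A=[];b=[]
    o1,d1=ray(T,*pt);o2,d2=ray(S,*ps)
    d1/=np.linalg.norm(d1);d2/=np.linalg.norm(d2)
    P=[np.eye(3)-np.outer(d,d) for d in(d1,d2)]
    return np.linalg.solve(P[0]+P[1],P[0]@o1+P[1]@o2)
c=lambda u,v:(230+u/3.333,130+v/3.333)
s=lambda u,v:(225+(u-400)/3.636,165+v/3.636)
for n,p,q,z in(('knob',c(127,239),s(493,68),.209),('hub',c(245,148),s(628,158),.15),('pin',c(271,231),s(578,236),.12),('tab',c(372,246),s(613,284),.148)):
    print(n,'tri',tri(p,q).round(4),'top',onz(T,*p,z).round(4),'side',onz(S,*q,z).round(4))
for n,p in(('wheel',c(237,157)),):print(n,onz(T,*p,.11).round(4))
# base right edge corners
a=onz(T,*c(365,70),.01);b=onz(T,*c(306,327),.01);print(a,b,np.linalg.norm(a-b),'yaw',np.arctan2(*(a-b)[[1,0]]))
E
python3 m.py
```

```text
knob tri [ 0.512  -0.0439  0.2088] top [ 0.5114 -0.0436  0.209 ] side [ 0.5125 -0.0443  0.209 ]
hub tri [ 0.583  -0.1351  0.1513] top [ 0.5829 -0.1351  0.15  ] side [ 0.584  -0.1343  0.15  ]
pin tri [ 0.523  -0.1585  0.1158] top [ 0.5224 -0.1577  0.12  ] side [ 0.5215 -0.1613  0.12  ]
tab tri [ 0.5083 -0.2287  0.1461] top [ 0.5083 -0.2283  0.148 ] side [ 0.5073 -0.2298  0.148 ]
wheel [ 0.5815 -0.134   0.11  ]
[ 0.67006728 -0.25946278  0.01      ] [ 0.44784671 -0.20228736  0.01      ] 0.229458081854097 yaw -0.2518291961602979
```

{"method": "apply_moves", "body": {
  "increments": [
    {"x": -0.29, "y": 0.28, "gripper": -1},
    {"x": -0.29, "y": 0.28, "gripper": -1},
    {"x": -0.29, "y": 0.28, "gripper": -1},
    {"x": -0.29, "y": 0.28, "gripper": -1},
    {"x": -0.29, "y": 0.28, "gripper": -1},
    {"x": -0.29, "y": 0.28, "gripper": -1},
    {"x": -0.29, "y": 0.28, "gripper": -1},
    {"x": -0.29, "y": 0.28, "gripper": -1},
    {"x": -0.29, "y": 0.28, "gripper": -1},
    {"x": -0.29, "y": 0.28, "gripper": -1},
    {"x": -0.29, "y": 0.28, "gripper": -1},
    {"x": -0.29, "y": 0.28, "gripper": -1}
  ]
}}

```text
schema error: expected keys x, y, z, roll, gripper
```

All keys are required.

{"method": "apply_moves", "body": {
  "increments": [
    {"x": -0.29, "y": 0.28, "z": 0, "roll": 0, "gripper": -1},
    {"x": -0.29, "y": 0.28, "z": 0, "roll": 0, "gripper": -1},
    {"x": -0.29, "y": 0.28, "z": 0, "roll": 0, "gripper": -1},
    {"x": -0.29, "y": 0.28, "z": 0, "roll": 0, "gripper": -1},
    {"x": -0.29, "y": 0.28, "z": 0, "roll": 0, "gripper": -1},
    {"x": -0.29, "y": 0.28, "z": 0, "roll": 0, "gripper": -1},
    {"x": -0.29, "y": 0.28, "z": 0, "roll": 0, "gripper": -1},
    {"x": -0.29, "y": 0.28, "z": 0, "roll": 0, "gripper": -1},
    {"x": -0.29, "y": 0.28, "z": 0, "roll": 0, "gripper": -1},
    {"x": -0.29, "y": 0.28, "z": 0, "roll": 0, "gripper": -1},
    {"x": -0.29, "y": 0.28, "z": 0, "roll": 0, "gripper": -1},
    {"x": -0.29, "y": 0.28, "z": 0, "roll": 0, "gripper": -1}
  ]
}}

```text
t: 1.1
ee_pos: [0.4207, 0.1008, 0.2487]
tool_rot: [[0.403, 0.915, -0.006], [0.915, -0.403, -0.003], [-0.005, -0.004, -1.0]]
wrist_force: [1.4, -0.3, -0.3]
grip_width: 0.0001
```

{"method": "apply_moves", "body": {
  "increments": [
    {"x": -0.29, "y": 0.27, "z": 0, "roll": 0, "gripper": -1},
    {"x": -0.29, "y": 0.27, "z": 0, "roll": 0, "gripper": -1},
    {"x": -0.29, "y": 0.27, "z": 0, "roll": 0, "gripper": -1},
    {"x": -0.29, "y": 0.27, "z": 0, "roll": 0, "gripper": -1},
    {"x": -0.29, "y": 0.27, "z": 0, "roll": 0, "gripper": -1},
    {"x": -0.29, "y": 0.27, "z": 0, "roll": 0, "gripper": -1},
    {"x": -0.29, "y": 0.27, "z": 0, "roll": 0, "gripper": -1},
    {"x": -0.29, "y": 0.27, "z": 0, "roll": 0, "gripper": -1},
    {"x": -0.2, "y": 0.2, "z": 0, "roll": 0, "gripper": -1},
    {"x": 0, "y": 0, "z": 0, "roll": 0, "gripper": -1}
  ]
}}

```text
t: 1.93
ee_pos: [0.535, -0.2503, 0.2456]
tool_rot: [[0.412, 0.911, -0.006], [0.911, -0.412, -0.004], [-0.006, -0.004, -1.0]]
wrist_force: [0.8, 0.2, -0.4]
grip_width: 0.0
```

{"method": "apply_moves", "body": {
  "increments": [
    {"x": 0.05, "y": 0, "z": 0.25, "roll": 0, "gripper": -1},
    {"x": 0.05, "y": 0, "z": 0.3, "roll": 0, "gripper": -1},
    {"x": 0, "y": 0, "z": 0.3, "roll": 0, "gripper": -1},
    {"x": 0, "y": 0, "z": 0.1, "roll": 0, "gripper": -1},
    {"x": 0, "y": 0, "z": 0, "roll": 0, "gripper": -1}
  ]
}}

```text
t: 2.35
ee_pos: [0.5393, -0.2443, 0.1479]
tool_rot: [[0.417, 0.909, -0.004], [0.909, -0.417, -0.005], [-0.006, -0.002, -1.0]]
wrist_force: [0.1, 1.1, -0.1]
grip_width: 0.0004
```

```bash
python3 - <<'E'
from h import *
s,i=snap('top','t2.png');s,j=snap('side','s2.png');print(s['ee_pos'],s['wrist_force'])
a=cv2.imread('pics/t2.png')[130:240,230:350];b=cv2.imread('pics/s2.png')[165:265,225:335]
cv2.imwrite('pics/c2.png',np.hstack([cv2.resize(a,(400,367),interpolation=2)[:364],cv2.resize(b,(400,364),interpolation=2)]))
E
```

```text
[ 0.53914719 -0.24419758  0.14846007] [-0.41790603 -0.2083059  -0.41735679]
```

View pics/c2.png

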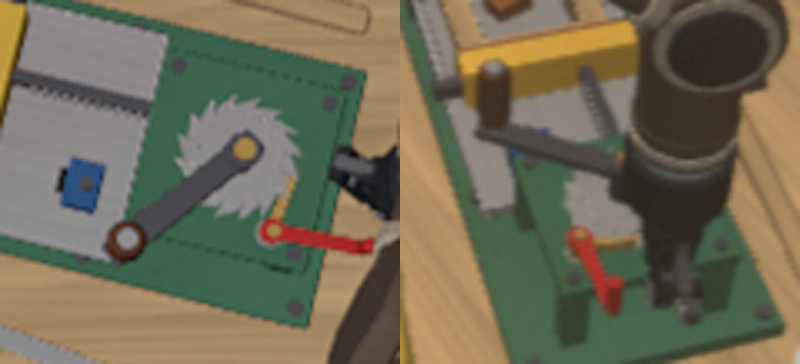

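The closed fingers stand just beyond the tab, at about (680,285) in the right crop against the tab at (612,290). Now push along tool −y.

{"method": "apply_moves", "body": {
  "increments": [
    {"x": 0, "y": -0.1, "z": 0, "roll": 0, "gripper": -1},
    {"x": 0, "y": -0.1, "z": 0, "roll": 0, "gripper": -1},
    {"x": 0, "y": -0.1, "z": 0, "roll": 0, "gripper": -1},
    {"x": 0, "y": -0.1, "z": 0, "roll": 0, "gripper": -1},
    {"x": 0.02, "y": -0.1, "z": 0, "roll": 0, "gripper": -1},
    {"x": 0.02, "y": -0.08, "z": 0, "roll": 0, "gripper": -1},
    {"x": 0, "y": 0, "z": 0, "roll": 0, "gripper": -1}
  ]
}}

```text
t: 3.03
ee_pos: [0.4945, -0.2202, 0.1604]
tool_rot: [[0.416, 0.909, 0.023], [0.909, -0.415, -0.022], [-0.01, 0.03, -0.999]]
wrist_force: [0.7, 0.3, -0.4]
grip_width: 0.0003
```

```bash
cat > tab.py <<'E'
from h import *
s,j=snap('side','s3.png');s,i=snap('top','t3.png');print(s['ee_pos'],s['wrist_force'],s['joint_positions'])
a=cv2.imread('pics/t3.png')[130:240,230:350];b=cv2.imread('pics/s3.png')[165:265,225:335]
cv2.imwrite('pics/c3.png',np.hstack([cv2.resize(a,(400,367),interpolation=2)[:364],cv2.resize(b,(400,364),interpolation=2)]))
for n,im in(('s',j),('t',i)):
    p=im['pixels'].astype(int);m=(p[...,0]>110)&(p[...,1]<50)&(p[...,2]<60);m[:130]=0;m[270:]=0
    y,x=np.nonzero(m);print(n,len(x),x.min(),x.max(),y.min(),y.max())
pin=np.array([.524,-.160,.146]);r=np.array([-.016,-.069])
for a in(0,.45,.6):
    c,q=np.cos(a),np.sin(a);P=pin+[c*r[0]+q*r[1],-q*r[0]+c*r[1],0];print(a,P,proj(j,P),proj(i,P))
E
python3 tab.py
```

```text
[ 0.49462755 -0.22021685  0.16045324] [-0.51206437  0.59277639 -0.31047156] [-0.49495625  0.24826348  1.92597706 -0.00994787  0.9374789  -1.63115274]
s 96 271 404 130 245
t 110 309 334 196 217
0 [ 0.508 -0.229  0.146] [[283.60840207 243.23313208]] [[341.69374278 203.99016721]]
0.45 [ 0.47958022 -0.2151714   0.146     ] [[271.87516052 243.9421761 ]] [[336.47600739 215.46056   ]]
0.6 [ 0.4718343  -0.20791388  0.146     ] [[267.98393654 243.2150236 ]] [[333.64115022 218.61094544]]
```

View pics/c3.png

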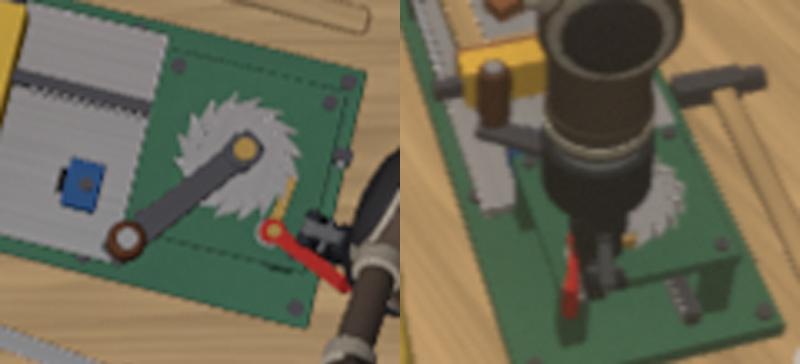

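The lever has swung to about 0.5 rad, with the tab at (570,300) in the right crop and (347,288) in the left. I'll push a little further, to the stop, and back to the lower height.

{"method": "apply_moves", "body": {
  "increments": [
    {"x": 0, "y": -0.05, "z": 0.06, "roll": 0, "gripper": -1},
    {"x": 0.02, "y": -0.06, "z": 0.05, "roll": 0, "gripper": -1},
    {"x": 0.02, "y": -0.06, "z": 0, "roll": 0, "gripper": -1},
    {"x": 0, "y": 0, "z": 0, "roll": 0, "gripper": -1}
  ]
}}

```text
t: 3.47
ee_pos: [0.4899, -0.215, 0.152]
tool_rot: [[0.415, 0.909, 0.045], [0.91, -0.414, -0.035], [-0.013, 0.056, -0.998]]
wrist_force: [0.1, -0.2, 0.3]
grip_width: 0.0001
```

```bash
python3 tab.py
```

```text
[ 0.48946151 -0.21479035  0.15181062] [ 3.66824049 -2.59021305  1.40292627] [-0.48977898  0.23619057  1.96337468 -0.01226933  0.88750301 -1.62492335]
s 100 268 404 130 244
t 53 309 328 196 216
0 [ 0.508 -0.229  0.146] [[283.60840207 243.23313208]] [[341.69374278 203.99016721]]
0.45 [ 0.47958022 -0.2151714   0.146     ] [[271.87516052 243.9421761 ]] [[336.47600739 215.46056   ]]
0.6 [ 0.4718343  -0.20791388  0.146     ] [[267.98393654 243.2150236 ]] [[333.64115022 218.61094544]]
```

{"method": "apply_moves", "body": {
  "increments": [
    {"x": 0.03, "y": -0.07, "z": 0.02, "roll": 0, "gripper": -1},
    {"x": 0.02, "y": -0.07, "z": 0, "roll": 0, "gripper": -1},
    {"x": 0, "y": -0.03, "z": 0, "roll": 0, "gripper": -1},
    {"x": 0, "y": 0, "z": 0, "roll": 0, "gripper": -1}
  ]
}}

```text
t: 3.9
ee_pos: [0.4899, -0.2136, 0.1541]
tool_rot: [[0.414, 0.907, 0.079], [0.91, -0.41, -0.059], [-0.021, 0.096, -0.995]]
wrist_force: [1.2, -1.0, 1.1]
grip_width: -0.0004
```

```bash
python3 tab.py
```

```text
[ 0.48962691 -0.21347251  0.15396111] [ 3.10482393 -2.50342329  1.36483008] [-0.48414985  0.212329    1.99055644 -0.02080154  0.8427596  -1.61642108]
s 106 269 404 130 244
t 27 309 324 196 212
0 [ 0.508 -0.229  0.146] [[283.60840207 243.23313208]] [[341.69374278 203.99016721]]
0.45 [ 0.47958022 -0.2151714   0.146     ] [[271.87516052 243.9421761 ]] [[336.47600739 215.46056   ]]
0.6 [ 0.4718343  -0.20791388  0.146     ] [[267.98393654 243.2150236 ]] [[333.64115022 218.61094544]]
```

View pics/c3.png

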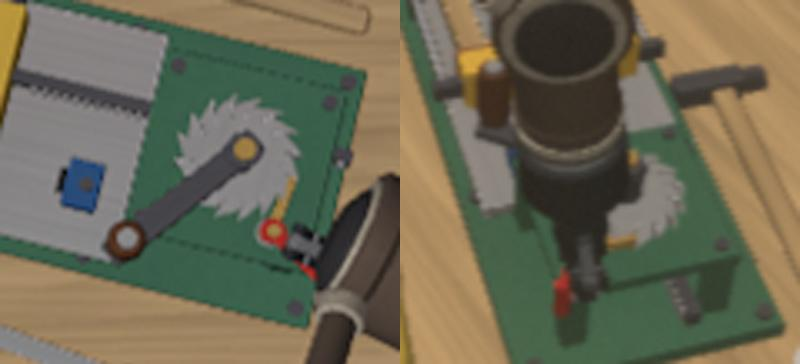

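The lever is over against its stop: the TCP has stopped advancing, and the tab is at (562,295) in the right crop. The tool has leaned 0.1 rad, so I'll back off and lift.

{"method": "apply_moves", "body": {
  "increments": [
    {"x": 0, "y": 0.15, "z": 0, "roll": 0, "gripper": -1},
    {"x": 0, "y": 0.15, "z": -0.1, "roll": 0, "gripper": -1},
    {"x": 0, "y": 0, "z": -0.3, "roll": 0, "gripper": -1},
    {"x": 0, "y": 0, "z": -0.35, "roll": 0, "gripper": 1},
    {"x": 0, "y": 0, "z": -0.3, "roll": 0, "gripper": 1},
    {"x": 0, "y": 0, "z": 0, "roll": 0, "gripper": 1}
  ]
}}

```text
t: 4.5
ee_pos: [0.4971, -0.2124, 0.2528]
tool_rot: [[0.413, 0.91, 0.036], [0.911, -0.412, -0.035], [-0.017, 0.047, -0.999]]
wrist_force: [1.4, -0.4, 1.5]
grip_width: 0.0358
```

```bash
python3 tab.py
```

```text
[ 0.49568875 -0.21165209  0.25003101] [-0.03734902  0.19753724  0.5968811 ] [-0.47621144  0.12513047  1.87085737 -0.01677083  1.10148078 -1.61431701]
s 124 268 404 130 246
t 115 309 335 196 219
0 [ 0.508 -0.229  0.146] [[283.60840207 243.23313208]] [[341.69374278 203.99016721]]
0.45 [ 0.47958022 -0.2151714   0.146     ] [[271.87516052 243.9421761 ]] [[336.47600739 215.46056   ]]
0.6 [ 0.4718343  -0.20791388  0.146     ] [[267.98393654 243.2150236 ]] [[333.64115022 218.61094544]]
```

{"method": "apply_moves", "body": {
  "increments": [
    {"x": 0.32, "y": -0.11, "z": 0, "roll": 0, "gripper": 1},
    {"x": 0.32, "y": -0.11, "z": 0, "roll": 0, "gripper": 1},
    {"x": 0.32, "y": -0.11, "z": 0, "roll": 0, "gripper": 1},
    {"x": 0.32, "y": -0.11, "z": 0, "roll": 0, "gripper": 1},
    {"x": 0.32, "y": -0.11, "z": 0, "roll": 0, "gripper": 1},
    {"x": 0, "y": 0, "z": 0, "roll": 1, "gripper": 1},
    {"x": 0, "y": 0, "z": 0, "roll": 1, "gripper": 1},
    {"x": 0, "y": 0, "z": 0, "roll": 1, "gripper": 1},
    {"x": 0, "y": 0, "z": 0, "roll": 1, "gripper": 1},
    {"x": 0, "y": 0, "z": 0, "roll": 1, "gripper": 1},
    {"x": 0, "y": 0, "z": 0, "roll": 1, "gripper": 1},
    {"x": 0, "y": 0, "z": 0, "roll": 0, "gripper": 1}
  ]
}}

```text
t: 5.6
ee_pos: [0.4817, -0.0283, 0.2105]
tool_rot: [[0.8, 0.599, -0.049], [0.599, -0.801, -0.017], [-0.049, -0.016, -0.999]]
wrist_force: [-0.4, -0.7, -1.1]
grip_width: 0.0853
```

```bash
cat > st.py <<'E'
from h import *
def st(C=np.array([.583,-.135])):
    s=env.get_state();R=s['tool_rot'];p=s['ee_pos']+R[:,2]*.006
    r=p[:2]-C;a=np.arctan2(r[1],r[0]);t=np.array([r[1],-r[0]])/np.hypot(*r)
    print('t',s['t'],'grasp',p.round(4),'rad',np.hypot(*r).round(4),'cw ang from start %.4f'%(np.arctan2(.091,-.071)-a),
     'headx',np.degrees(np.arctan2(R[1,0],R[0,0])).round(1),'tangent',np.degrees(np.arctan2(t[1],t[0])).round(1),'tilt',R[:2,2].round(3),
     'F',s['wrist_force'].round(1),'Ftan %.1f'%(s['wrist_force'][:2]@t),'Frad %.1f'%(s['wrist_force'][:2]@r/np.hypot(*r)),'w',s['grip_width'].round(4),'j6',s['joint_positions'][5].round(2),'qd',np.abs(s['qd']).max().round(3))
    return s,R,p
def to(P):
    s,R,p=st();print('tool move units',(R.T@(np.array(P)-p)*10).round(3))
E
python3 -c "
from st import *
to([.5117,-.0440,.184])"
```

```text
Traceback (most recent call last):
  File "st.py", line 10, in to
    s,R,p=st();print('tool move units',(R.T@(np.array(P)-p)*10).round(3))
          ~~^^
  File "st.py", line 7, in st
    'F',s['wrist_force'].round(1),'Ftan %.1f'%(s['wrist_force'][:2]@t),'Frad %.1f'%(s['wrist_force'][:2]@r/np.hypot(*r)),'w',s['grip_width'].round(4),'j6',s['joint_positions'][5].round(2),'qd',np.abs(s['qd']).max().round(3))
                                                                                                                             ^^^^^^^^^^^^^^^^^^^^^
AttributeError: 'float' object has no attribute 'round'
```

```bash
sed -i "s/s\['grip_width'\].round(4)/round(s['grip_width'],4)/" st.py; python3 -c "
from st import *
to([.5117,-.0440,.23])"
```

```text
t 5.6 grasp [ 0.4814 -0.0284  0.2045] rad 0.1472 cw ang from start -0.0989 headx 36.8 tangent 43.6 tilt [-0.049 -0.017] F [-0.4 -0.7 -1.1] Ftan -0.7 Frad -0.2 w 0.0853 j6 -0.76 qd 0.057
tool move units [ 0.136  0.302 -0.267]
```

{"method": "apply_moves", "body": {
  "increments": [
    {"x": 0, "y": 0, "z": -0.3, "roll": 0, "gripper": 1},
    {"x": 0.05, "y": 0.1, "z": 0, "roll": 0, "gripper": 1},
    {"x": 0.05, "y": 0.1, "z": 0, "roll": 0, "gripper": 1},
    {"x": 0.04, "y": 0.1, "z": 0, "roll": 0, "gripper": 1},
    {"x": 0, "y": 0, "z": 0, "roll": 0, "gripper": 1}
  ]
}}

```text
t: 6.02
ee_pos: [0.5045, -0.0425, 0.2293]
tool_rot: [[0.793, 0.605, -0.074], [0.606, -0.795, -0.013], [-0.067, -0.035, -0.997]]
wrist_force: [-0.0, 0.3, 0.3]
grip_width: 0.0853
```

```bash
python3 -c "
from st import *
to([.5117,-.0440,.184])"
```

```text
t 6.0167 grasp [ 0.5041 -0.0426  0.2233] rad 0.1215 cw ang from start -0.0444 headx 37.4 tangent 40.5 tilt [-0.074 -0.013] F [-0.   0.3  0.3] Ftan 0.2 Frad 0.2 w 0.0853 j6 -0.8 qd 0.028
tool move units [0.078 0.071 0.386]
```

{"method": "apply_moves", "body": {
  "increments": [
    {"x": 0.04, "y": 0.03, "z": 0.1, "roll": 0, "gripper": 1},
    {"x": 0.04, "y": 0.03, "z": 0.15, "roll": 0, "gripper": 1},
    {"x": 0, "y": 0, "z": 0.13, "roll": 0, "gripper": 1},
    {"x": 0, "y": 0, "z": 0, "roll": 0, "gripper": 1}
  ]
}}

```text
t: 6.35
ee_pos: [0.5108, -0.0433, 0.1849]
tool_rot: [[0.792, 0.605, -0.08], [0.606, -0.795, -0.011], [-0.071, -0.04, -0.997]]
wrist_force: [0.3, 0.9, -1.2]
grip_width: 0.0852
```

```bash
python3 -c "
from st import *
to([.5117,-.0440,.184])
s,i=snap('wrist','w1.png');print(i['hand_eye'])"
```

```text
t 6.35 grasp [ 0.5104 -0.0434  0.1789] rad 0.1169 cw ang from start -0.0078 headx 37.4 tangent 38.4 tilt [-0.08  -0.011] F [ 0.3  0.9 -1.2] Ftan 0.8 Frad 0.5 w 0.0852 j6 -0.79 qd 0.016
tool move units [ 0.003  0.011 -0.052]
[[ 9.99999259e-01  6.13857204e-04 -1.05169217e-03  6.87953210e-04]
 [-2.56480128e-04  9.50446512e-01  3.10888023e-01 -7.94219494e-02]
 [ 1.19041801e-03 -3.10887523e-01  9.50445964e-01 -1.17092251e-01]
 [ 0.00000000e+00  0.00000000e+00  0.00000000e+00  1.00000000e+00]]
```

View pics/w1.png

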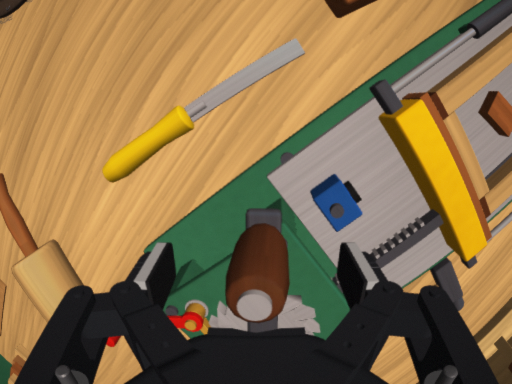

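The wrist view shows the knob, from (258,240) to its top at (255,303), centred between the open fingers. Close.

{"method": "apply_moves", "body": {
  "increments": [
    {"x": 0, "y": 0, "z": 0, "roll": 0, "gripper": -0.2},
    {"x": 0, "y": 0, "z": 0, "roll": 0, "gripper": -0.3},
    {"x": 0, "y": 0, "z": 0, "roll": 0, "gripper": -1},
    {"x": 0, "y": 0, "z": 0, "roll": 0, "gripper": -1},
    {"x": 0, "y": 0, "z": 0, "roll": 0, "gripper": -1},
    {"x": 0, "y": 0, "z": 0, "roll": 0, "gripper": -1}
  ]
}}

```text
t: 6.9
ee_pos: [0.5124, -0.0425, 0.1867]
tool_rot: [[0.793, 0.605, -0.076], [0.606, -0.796, -0.009], [-0.066, -0.038, -0.997]]
wrist_force: [-1.5, -1.4, -5.8]
grip_width: 0.0276
```

```bash
python3 -c "
from st import *
st()"
```

```text
t 6.9 grasp [ 0.512  -0.0426  0.1807] rad 0.1166 cw ang from start 0.0072 headx 37.4 tangent 37.5 tilt [-0.076 -0.009] F [-1.5 -1.4 -5.8] Ftan -2.1 Frad -0.1 w 0.0276 j6 -0.8 qd 0.008
```

{"method": "apply_moves", "body": {
  "increments": [
    {"x": -0.03, "y": 0, "z": 0, "roll": 0, "gripper": -1},
    {"x": -0.03, "y": 0, "z": 0, "roll": 0, "gripper": -1}
  ]
}}

```text
t: 7.07
ee_pos: [0.5103, -0.0442, 0.1868]
tool_rot: [[0.795, 0.603, -0.067], [0.605, -0.797, -0.004], [-0.056, -0.037, -0.998]]
wrist_force: [6.0, 3.9, -7.5]
grip_width: 0.0271
```

```bash
cat > pw.py <<'E'
from st import *
s,R,p=st()
i=env.get_image('top');q=i['pixels'].astype(int)[175:202,300:325]
m=(q[...,0]>170)&(q[...,1]>110)&(q[...,2]<110);y,x=np.nonzero(m)
print('brass',len(x),(x.mean()+300).round(2) if len(x) else 0,(y.mean()+175).round(2) if len(x) else 0, x.min()+300,x.max()+300,y.min()+175,y.max()+175)
cv2.imwrite('pics/pawl.png',i['pixels'][:,:,::-1])
E
python3 pw.py
```

```text
t 7.0667 grasp [ 0.5099 -0.0442  0.1808] rad 0.1166 cw ang from start -0.0156 headx 37.3 tangent 38.9 tilt [-0.067 -0.004] F [ 6.   3.9 -7.5] Ftan 7.2 Frad -0.7 w 0.0271 j6 -0.8 qd 0.061Traceback (most recent call last):
  File "pw.py", line 5, in <module>
    print('brass',len(x),(x.mean()+300).round(2) if len(x) else 0,(y.mean()+175).round(2) if len(x) else 0, x.min()+300,x.max()+300,y.min()+175,y.max()+175)
                                                                                                            ~~~~~^^
    return umr_minimum(a, axis, None, out, keepdims, initial, where)
ValueError: zero-size array to reduction operation minimum which has no identity
```

```bash
python3 - <<'E'
from h import *
s,j=snap('side','s4.png');s,i=snap('top','t4.png');s,w=snap('wrist','w4.png')
print(s['wrist_force'],s['ee_pos'])
a=cv2.imread('pics/t4.png')[150:220,280:350];b=cv2.imread('pics/s4.png')[200:260,260:320];c=cv2.imread('pics/w4.png')[270:360,120:340]
f=lambda x,w,h:cv2.resize(x,(w,h),interpolation=2)
cv2.imwrite('pics/c4.png',np.hstack([f(a,260,260),f(b,260,260),f(c,280,260)]))
E
```

```text
[ 4.15065719  3.25824677 -5.91604558] [ 0.51018405 -0.04424598  0.18673941]
```

View pics/c4.png

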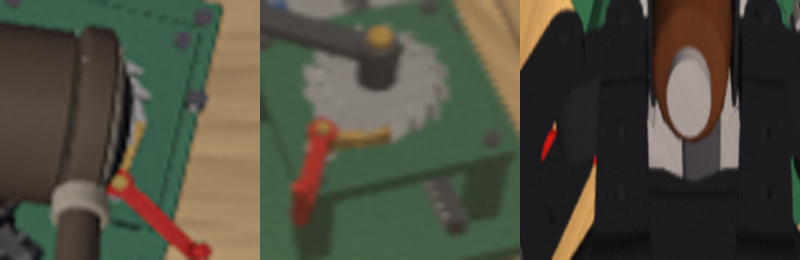

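The lever is off and the pawl is still seated; the side camera sees it at about (290,230). I'll track it there.

```bash
cat > pw.py <<'E'
from st import *
s,R,p=st()
i=env.get_image('side');q=i['pixels'].astype(int)[222:252,278:300]
m=(q[...,0]-q[...,2]>65)&(q[...,0]-q[...,1]<75)&(q[...,0]-q[...,1]>15);y,x=np.nonzero(m)
o=np.argsort(-x)[:6]
if len(x):print('brass',len(x),'mean',x.mean()+278,y.mean()+222,'nose',x[o].mean()+278,y[o].mean()+222)
E
python3 pw.py
```

```text
t 7.2667 grasp [ 0.5098 -0.0443  0.1808] rad 0.1166 cw ang from start -0.0164 headx 37.3 tangent 38.9 tilt [-0.067 -0.005] F [ 4.7  5.2 -7. ] Ftan 6.9 Frad 1.1 w 0.0278 j6 -0.8 qd 0.004
brass 15 mean 282.26666666666665 230.6 nose 285.5 230.66666666666666
```

{"method": "apply_moves", "body": {
  "increments": [
    {"x": -0.03, "y": 0, "z": 0, "roll": 0, "gripper": -1},
    {"x": -0.03, "y": 0, "z": 0, "roll": 0, "gripper": -1}
  ]
}}

```text
t: 7.48
ee_pos: [0.5093, -0.0449, 0.1867]
tool_rot: [[0.796, 0.602, -0.056], [0.603, -0.798, 0.002], [-0.043, -0.035, -0.998]]
wrist_force: [7.0, 5.4, -8.6]
grip_width: 0.0273
```

```bash
python3 pw.py
```

```text
t 7.4833 grasp [ 0.509  -0.0449  0.1808] rad 0.1166 cw ang from start -0.0253 headx 37.1 tangent 39.4 tilt [-0.056  0.002] F [ 7.   5.4 -8.6] Ftan 8.8 Frad -0.3 w 0.0273 j6 -0.81 qd 0.069
brass 15 mean 282.46666666666664 230.53333333333333 nose 286.0 230.5
```

{"method": "apply_moves", "body": {
  "increments": [
    {"x": -0.04, "y": 0, "z": 0, "roll": 0, "gripper": -1},
    {"x": -0.04, "y": 0, "z": 0, "roll": 0, "gripper": -1}
  ]
}}

```text
t: 7.7
ee_pos: [0.5075, -0.0464, 0.1865]
tool_rot: [[0.798, 0.601, -0.042], [0.601, -0.799, 0.01], [-0.028, -0.033, -0.999]]
wrist_force: [11.0, 5.6, -17.3]
grip_width: 0.0273
```

```bash
python3 pw.py
```

```text
t 7.7 grasp [ 0.5072 -0.0463  0.1805] rad 0.1167 cw ang from start -0.0444 headx 37.0 tangent 40.5 tilt [-0.042  0.01 ] F [ 11.    5.6 -17.3] Ftan 12.0 Frad -2.9 w 0.0273 j6 -0.82 qd 0.128
brass 24 mean 283.5 232.91666666666666 nose 288.0 233.5
```

```bash
python3 pw.py
```

```text
t 7.75 grasp [ 0.5072 -0.0464  0.1804] rad 0.1166 cw ang from start -0.0449 headx 37.0 tangent 40.5 tilt [-0.042  0.01 ] F [ 10.    5.6 -11.7] Ftan 11.3 Frad -2.2 w 0.027 j6 -0.82 qd 0.012
brass 25 mean 283.64 234.08 nose 288.0 235.33333333333334
```

```bash
cat >> pw.py <<'E'
C=np.array([.583,-.135]);P=np.array([.524,-.160]);D=C-P;d=np.hypot(*D);u=D/d;n=np.array([u[1],-u[0]])
for r in(.045,.055,.065):
    a=(d*d+.040**2-r*r)/(2*d);h=np.sqrt(max(.040**2-a*a,0));print(r,proj(i,[*(P+a*u+h*n),.107]).round(1))
E
python3 pw.py
python3 - <<'E'
import cv2,numpy as np
from h import *
s,i=snap('side','s5.png');b=cv2.imread('pics/s5.png')[205:255,260:310];cv2.imwrite('pics/c5.png',cv2.resize(b,(400,400),interpolation=2))
E
```

```text
t 7.8 grasp [ 0.5073 -0.0462  0.1804] rad 0.1166 cw ang from start -0.0434 headx 36.9 tangent 40.4 tilt [-0.042  0.01 ] F [  9.8   7.2 -10.9] Ftan 12.2 Frad -0.8 w 0.0274 j6 -0.82 qd 0.005
brass 25 mean 283.64 234.08 nose 288.0 235.33333333333334
0.045 [[287.9 230.3]]
0.055 [[288.2 233.1]]
0.065 [[287.6 235.9]]
```

View pics/c5.png

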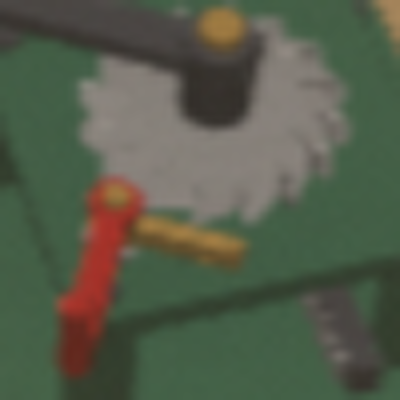

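The pawl is clear: its nose, at (240,250) in the crop, is well outside the wheel, which matches 65 mm. Now ease back gently, following the arc.

{"method": "apply_moves", "body": {
  "increments": [
    {"x": 0.03, "y": 0.0, "z": 0, "roll": 0.3, "gripper": -1},
    {"x": 0.04, "y": 0.0, "z": 0, "roll": 0.4, "gripper": -1},
    {"x": 0.04, "y": 0.0, "z": 0, "roll": 0.4, "gripper": -1},
    {"x": 0.04, "y": 0.0, "z": 0, "roll": 0.4, "gripper": -1}
  ]
}}

```text
t: 8.23
ee_pos: [0.525, -0.0341, 0.1863]
tool_rot: [[0.869, 0.494, -0.029], [0.495, -0.869, 0.017], [-0.017, -0.029, -0.999]]
wrist_force: [4.2, 1.9, -4.3]
grip_width: 0.0273
```

```bash
python3 pw.py|head -2
```

```text
t 8.2333 grasp [ 0.5248 -0.034   0.1803] rad 0.1166 cw ang from start 0.1401 headx 29.7 tangent 29.9 tilt [-0.029  0.017] F [ 4.2  1.9 -4.3] Ftan 4.6 Frad -0.4 w 0.0273 j6 -0.68 qd 0.456
brass 25 mean 283.64 234.08 nose 288.0 235.33333333333334
```

{"method": "apply_moves", "body": {
  "increments": [
    {"x": 0.04, "y": 0.001, "z": 0, "roll": 0.6, "gripper": -1},
    {"x": 0.05, "y": 0.001, "z": 0, "roll": 0.6, "gripper": -1},
    {"x": 0.05, "y": 0.001, "z": 0, "roll": 0.6, "gripper": -1},
    {"x": 0.05, "y": 0.001, "z": 0, "roll": 0.6, "gripper": -1},
    {"x": 0.05, "y": 0.001, "z": 0, "roll": 0.6, "gripper": -1},
    {"x": 0.05, "y": 0.001, "z": 0, "roll": 0.6, "gripper": -1},
    {"x": 0.05, "y": 0.001, "z": 0, "roll": 0.6, "gripper": -1},
    {"x": 0.05, "y": 0.001, "z": 0, "roll": 0.6, "gripper": -1}
  ]
}}

```text
t: 8.95
ee_pos: [0.5683, -0.0197, 0.1863]
tool_rot: [[0.993, 0.114, -0.017], [0.115, -0.993, 0.02], [-0.015, -0.022, -1.0]]
wrist_force: [4.1, 1.2, -3.7]
grip_width: 0.0272
```

```bash
python3 pw.py|head -2
```

```text
t 8.95 grasp [ 0.5682 -0.0196  0.1803] rad 0.1163 cw ang from start 0.5347 headx 6.6 tangent 7.3 tilt [-0.017  0.02 ] F [ 4.1  1.2 -3.7] Ftan 4.3 Frad 0.6 w 0.0272 j6 -0.25 qd 0.625
brass 22 mean 283.27272727272725 233.95454545454547 nose 287.5 234.83333333333334
```

{"method": "apply_moves", "body": {
  "increments": [
    {"x": 0.05, "y": 0.001, "z": 0, "roll": 0.6, "gripper": -1},
    {"x": 0.05, "y": 0.001, "z": 0, "roll": 0.6, "gripper": -1},
    {"x": 0.05, "y": 0.001, "z": 0, "roll": 0.6, "gripper": -1},
    {"x": 0.05, "y": 0.001, "z": 0, "roll": 0.6, "gripper": -1},
    {"x": 0.05, "y": 0.001, "z": 0, "roll": 0.6, "gripper": -1},
    {"x": 0.05, "y": 0.001, "z": 0, "roll": 0.6, "gripper": -1},
    {"x": 0.05, "y": 0.001, "z": 0, "roll": 0.6, "gripper": -1},
    {"x": 0.05, "y": 0.001, "z": 0, "roll": 0.6, "gripper": -1},
    {"x": 0.05, "y": 0.001, "z": 0, "roll": 0.6, "gripper": -1},
    {"x": 0.05, "y": 0.001, "z": 0, "roll": 0.6, "gripper": -1}
  ]
}}

```text
t: 9.83
ee_pos: [0.6268, -0.028, 0.1866]
tool_rot: [[0.926, -0.379, -0.001], [-0.379, -0.925, 0.019], [-0.008, -0.018, -1.0]]
wrist_force: [5.1, 0.2, -5.2]
grip_width: 0.0269
```

```bash
python3 -c "
from st import *
st()"
```

```text
t 9.8333 grasp [ 0.6268 -0.0278  0.1806] rad 0.1158 cw ang from start 1.0508 headx -22.2 tangent -22.2 tilt [-0.001  0.019] F [ 5.1  0.2 -5.2] Ftan 4.7 Frad 2.1 w 0.0269 j6 0.26 qd 0.571
```

{"method": "apply_moves", "body": {
  "increments": [
    {"x": 0.05, "y": 0, "z": 0, "roll": 0.62, "gripper": -1},
    {"x": 0.05, "y": 0, "z": 0, "roll": 0.62, "gripper": -1},
    {"x": 0.05, "y": 0, "z": 0, "roll": 0.62, "gripper": -1},
    {"x": 0.05, "y": 0, "z": 0, "roll": 0.62, "gripper": -1},
    {"x": 0.05, "y": 0, "z": 0, "roll": 0.62, "gripper": -1},
    {"x": 0.05, "y": 0, "z": 0, "roll": 0.62, "gripper": -1},
    {"x": 0.05, "y": 0, "z": 0, "roll": 0.62, "gripper": -1},
    {"x": 0.05, "y": 0, "z": 0, "roll": 0.62, "gripper": -1},
    {"x": 0.05, "y": 0, "z": 0, "roll": 0.62, "gripper": -1},
    {"x": 0.05, "y": 0, "z": 0, "roll": 0.62, "gripper": -1},
    {"x": 0.05, "y": 0, "z": 0, "roll": 0.62, "gripper": -1},
    {"x": 0.05, "y": 0, "z": 0, "roll": 0.62, "gripper": -1}
  ]
}}

```text
t: 10.83
ee_pos: [0.6821, -0.0765, 0.1866]
tool_rot: [[0.529, -0.848, 0.016], [-0.848, -0.529, 0.007], [0.003, -0.017, -1.0]]
wrist_force: [3.0, -1.8, -3.5]
grip_width: 0.027
```

```bash
python3 -c "
from st import *
st()"
```

```text
t 10.8333 grasp [ 0.6822 -0.0765  0.1806] rad 0.1152 cw ang from start 1.7006 headx -58.0 tangent -59.5 tilt [0.016 0.007] F [ 3.  -1.8 -3.5] Ftan 3.1 Frad 1.7 w 0.027 j6 0.83 qd 0.549
```

Now 9 more rows, to about 2.2 rad, then slower.

{"method": "apply_moves", "body": {
  "increments": [
    {"x": 0.05, "y": 0, "z": 0, "roll": 0.65, "gripper": -1},
    {"x": 0.05, "y": 0, "z": 0, "roll": 0.65, "gripper": -1},
    {"x": 0.05, "y": 0, "z": 0, "roll": 0.65, "gripper": -1},
    {"x": 0.05, "y": 0, "z": 0, "roll": 0.65, "gripper": -1},
    {"x": 0.05, "y": 0, "z": 0, "roll": 0.65, "gripper": -1},
    {"x": 0.05, "y": 0, "z": 0, "roll": 0.65, "gripper": -1},
    {"x": 0.05, "y": 0, "z": 0, "roll": 0.65, "gripper": -1},
    {"x": 0.05, "y": 0, "z": 0, "roll": 0.6, "gripper": -1},
    {"x": 0.04, "y": 0, "z": 0, "roll": 0.5, "gripper": -1}
  ]
}}

```text
t: 11.58
ee_pos: [0.6976, -0.1333, 0.1865]
tool_rot: [[0.081, -0.997, 0.017], [-0.997, -0.081, -0.009], [0.01, -0.016, -1.0]]
wrist_force: [0.9, -4.0, -2.3]
grip_width: 0.0273
```

```bash
python3 -c "
from st import *
st()"
```

```text
t 11.5833 grasp [ 0.6977 -0.1334  0.1805] rad 0.1148 cw ang from start 2.2190 headx -85.4 tangent -89.2 tilt [ 0.017 -0.009] F [ 0.9 -4.  -2.3] Ftan 4.0 Frad 0.8 w 0.0273 j6 1.24 qd 0.425
```

{"method": "apply_moves", "body": {
  "increments": [
    {"x": 0.03, "y": 0, "z": 0, "roll": 0.6, "gripper": -1},
    {"x": 0.03, "y": 0, "z": 0, "roll": 0.6, "gripper": -1},
    {"x": 0.03, "y": 0, "z": 0, "roll": 0.6, "gripper": -1}
  ]
}}

```text
t: 11.83
ee_pos: [0.6968, -0.1485, 0.1864]
tool_rot: [[-0.072, -0.997, 0.015], [-0.997, 0.072, -0.015], [0.013, -0.016, -1.0]]
wrist_force: [0.5, -4.3, -1.9]
grip_width: 0.0271
```

```bash
python3 -c "
from st import *
st()"
```

```text
t 11.8333 grasp [ 0.6969 -0.1486  0.1804] rad 0.1147 cw ang from start 2.3519 headx -94.1 tangent -96.8 tilt [ 0.015 -0.015] F [ 0.5 -4.3 -1.9] Ftan 4.2 Frad 1.0 w 0.0271 j6 1.38 qd 0.541
```

{"method": "apply_moves", "body": {
  "increments": [
    {"x": 0.03, "y": 0, "z": 0, "roll": 0.55, "gripper": -1},
    {"x": 0.03, "y": 0, "z": 0, "roll": 0.55, "gripper": -1},
    {"x": 0.03, "y": 0, "z": 0, "roll": 0.55, "gripper": -1}
  ]
}}

```text
t: 12.08
ee_pos: [0.6941, -0.1629, 0.1864]
tool_rot: [[-0.212, -0.977, 0.012], [-0.977, 0.211, -0.019], [0.016, -0.016, -1.0]]
wrist_force: [1.1, -3.0, -2.0]
grip_width: 0.0272
```

```bash
python3 - <<'E'
from st import *
s,R,p=st()
i=env.get_image('top');C=np.array([.583,-.135]);a=-.252;ey=np.array([-np.sin(a),np.cos(a)]);ex=np.array([np.cos(a),np.sin(a)])
q=i['pixels'].astype(int);cv2.imwrite('pics/j.png',i['pixels'][:,:,::-1])
y,x=np.nonzero((q[...,0]>170)&(q[...,1]>120)&(q[...,2]<70));P=np.array([(onz(i,u,v,.078)[:2]-C) for u,v in zip(x,y)])
L=P@ey;k=(abs(P@ex)<.09)&(L>0)&(L<.6);print('jaw yellow y:',np.histogram(L[k],bins=np.arange(.05,.5,.01)))
y,x=np.nonzero((q[...,2]>120)&(q[...,0]<70));P=np.array([(onz(i,u,v,.04)[:2]-C) for u,v in zip(x,y)])
L=P@ey;k=(abs(P@ex)<.12)&(L>0)&(L<.4);print('blue',L[k].min(),L[k].max(),k.sum())
E
```

```text
t 12.0833 grasp [ 0.6942 -0.163   0.1804] rad 0.1146 cw ang from start 2.4803 headx -102.2 tangent -104.1 tilt [ 0.012 -0.019] F [ 1.1 -3.  -2. ] Ftan 2.7 Frad 1.8 w 0.0272 j6 1.51 qd 0.492
jaw yellow y: (array([  0,   0,   0,   0,   0,   0,   0,   0,   0,  35, 168, 175, 132,
         0,   0,   0,   0,   0,   0,   0,   0,   0,   0,   0,   0,   0,
         0,   0,   0,   0,   0,   0,   0,   0,   0,   0,   0,   0,   0,
        37, 181, 149,  80,   0]), array([0.05, 0.06, 0.07, 0.08, 0.09, 0.1 , 0.11, 0.12, 0.13, 0.14, 0.15,
       0.16, 0.17, 0.18, 0.19, 0.2 , 0.21, 0.22, 0.23, 0.24, 0.25, 0.26,
       0.27, 0.28, 0.29, 0.3 , 0.31, 0.32, 0.33, 0.34, 0.35, 0.36, 0.37,
       0.38, 0.39, 0.4 , 0.41, 0.42, 0.43, 0.44, 0.45, 0.46, 0.47, 0.48,
       0.49]))
blue 0.10372628624482721 0.13098306561763648 104
```

{"method": "apply_moves", "body": {
  "increments": [
    {"x": 0.025, "y": 0, "z": 0, "roll": 0.4, "gripper": -1}
  ]
}}

```text
t: 12.22
ee_pos: [0.6928, -0.1677, 0.1864]
tool_rot: [[-0.246, -0.969, 0.011], [-0.969, 0.246, -0.02], [0.017, -0.016, -1.0]]
wrist_force: [-0.0, -4.6, -1.4]
grip_width: 0.027
```

```bash
cat > f.py <<'E'
from st import *
F=[]
for k in range(4):
    s=env.get_state();F.append(s['wrist_force']);env.get_image('side')
st();print('mean',np.mean(F,0).round(2),np.std(F,0).round(2))
E
python3 f.py
```

```text
t 12.4167 grasp [ 0.6927 -0.1683  0.1804] rad 0.1146 cw ang from start 2.5280 headx -104.2 tangent -106.9 tilt [ 0.011 -0.021] F [-0.9 -5.3 -1.6] Ftan 5.3 Frad 0.6 w 0.0271 j6 1.53 qd 0.009
mean [-0.45 -4.92 -1.13] [0.46 0.26 0.41]
```

{"method": "apply_moves", "body": {
  "increments": [
    {"x": 0.03, "y": 0, "z": 0, "roll": 0.5, "gripper": -1},
    {"x": 0.03, "y": 0, "z": 0, "roll": 0.5, "gripper": -1}
  ]
}}

```text
t: 12.58
ee_pos: [0.6904, -0.1748, 0.1864]
tool_rot: [[-0.324, -0.946, 0.01], [-0.946, 0.324, -0.021], [0.017, -0.016, -1.0]]
wrist_force: [-2.2, -3.7, -1.8]
grip_width: 0.027
```

```bash
python3 f.py
```

```text
t 12.7833 grasp [ 0.6904 -0.1749  0.1804] rad 0.1146 cw ang from start 2.5889 headx -108.8 tangent -110.4 tilt [ 0.01  -0.021] F [-1.5 -4.5 -2.3] Ftan 4.7 Frad 0.2 w 0.0271 j6 1.6 qd 0.006
mean [-1.23 -4.31 -2.01] [0.7  0.39 0.39]
```

{"method": "apply_moves", "body": {
  "increments": [
    {"x": 0.03, "y": 0, "z": 0, "roll": 0.5, "gripper": -1},
    {"x": 0.03, "y": 0, "z": 0, "roll": 0.5, "gripper": -1}
  ]
}}

```text
t: 12.95
ee_pos: [0.6883, -0.1799, 0.1865]
tool_rot: [[-0.396, -0.918, 0.01], [-0.918, 0.396, -0.021], [0.015, -0.018, -1.0]]
wrist_force: [-1.2, -3.6, -1.7]
grip_width: 0.0269
```

```bash
python3 f.py
```

```text
t 13.15 grasp [ 0.6883 -0.1802  0.1804] rad 0.1146 cw ang from start 2.6389 headx -113.2 tangent -113.2 tilt [ 0.01  -0.021] F [-0.9 -5.3 -1.7] Ftan 5.2 Frad 1.2 w 0.0272 j6 1.67 qd 0.004
mean [-0.81 -4.05 -1.92] [0.69 0.52 0.24]
```

{"method": "apply_moves", "body": {
  "increments": [
    {"x": 0.03, "y": 0, "z": 0, "roll": 0.5, "gripper": -1},
    {"x": 0.03, "y": 0, "z": 0, "roll": 0.5, "gripper": -1}
  ]
}}

```text
t: 13.32
ee_pos: [0.6862, -0.1846, 0.1864]
tool_rot: [[-0.466, -0.885, 0.01], [-0.885, 0.466, -0.021], [0.014, -0.019, -1.0]]
wrist_force: [0.1, -3.9, -2.0]
grip_width: 0.0272
```

```bash
python3 f.py
```

```text
t 13.5167 grasp [ 0.6861 -0.185   0.1804] rad 0.1146 cw ang from start 2.6853 headx -117.7 tangent -115.9 tilt [ 0.01  -0.021] F [ 0.5 -4.7 -2.5] Ftan 4.0 Frad 2.5 w 0.0269 j6 1.74 qd 0.005
mean [-0.77 -4.85 -2.27] [0.74 0.57 0.65]
```

{"method": "apply_moves", "body": {
  "increments": [
    {"x": 0.03, "y": 0, "z": 0, "roll": 0.5, "gripper": -1},
    {"x": 0.03, "y": 0, "z": 0, "roll": 0.5, "gripper": -1}
  ]
}}

```text
t: 13.68
ee_pos: [0.6838, -0.1892, 0.1864]
tool_rot: [[-0.532, -0.846, 0.011], [-0.846, 0.532, -0.021], [0.012, -0.02, -1.0]]
wrist_force: [-0.3, -3.7, -2.4]
grip_width: 0.0273
```

```bash
python3 f.py
```

```text
t 13.8833 grasp [ 0.6836 -0.1897  0.1805] rad 0.1146 cw ang from start 2.7314 headx -122.1 tangent -118.5 tilt [ 0.011 -0.021] F [-0.9 -4.6 -2.5] Ftan 4.5 Frad 1.4 w 0.0272 j6 1.81 qd 0.006
mean [-0.84 -4.47 -2.55] [0.58 0.46 0.12]
```

{"method": "apply_moves", "body": {
  "increments": [
    {"x": 0.03, "y": 0.005, "z": 0, "roll": 0.2, "gripper": -1},
    {"x": 0.03, "y": 0.005, "z": 0, "roll": 0.3, "gripper": -1}
  ]
}}

```text
t: 14.05
ee_pos: [0.681, -0.194, 0.1865]
tool_rot: [[-0.564, -0.826, 0.014], [-0.826, 0.563, -0.023], [0.011, -0.024, -1.0]]
wrist_force: [1.5, -5.3, -3.7]
grip_width: 0.0272
```

```bash
python3 f.py
```

```text
t 14.25 grasp [ 0.6807 -0.1947  0.1805] rad 0.1145 cw ang from start 2.7814 headx -124.3 tangent -121.4 tilt [ 0.013 -0.023] F [ 1.7 -5.6 -4. ] Ftan 3.8 Frad 4.4 w 0.0271 j6 1.84 qd 0.002
mean [ 1.79 -5.91 -4.22] [0.24 0.33 0.34]
```

{"method": "apply_moves", "body": {
  "increments": [
    {"x": 0.03, "y": 0, "z": 0, "roll": 0.3, "gripper": -1},
    {"x": 0.03, "y": 0, "z": 0, "roll": 0.3, "gripper": -1}
  ]
}}

```text
t: 14.42
ee_pos: [0.6775, -0.1994, 0.1864]
tool_rot: [[-0.604, -0.797, 0.014], [-0.797, 0.603, -0.023], [0.01, -0.025, -1.0]]
wrist_force: [0.7, -4.5, -3.1]
grip_width: 0.0273
```

```bash
python3 f.py
```

```text
t 14.6167 grasp [ 0.6772 -0.2001  0.1805] rad 0.1145 cw ang from start 2.8377 headx -127.1 tangent -124.6 tilt [ 0.014 -0.024] F [ 0.1 -5.9 -2.6] Ftan 4.8 Frad 3.4 w 0.0271 j6 1.89 qd 0.001
mean [ 0.49 -4.95 -2.99] [0.57 0.29 0.35]
```

{"method": "apply_moves", "body": {
  "increments": [
    {"x": 0.03, "y": 0, "z": 0, "roll": 0.3, "gripper": -1},
    {"x": 0.03, "y": 0, "z": 0, "roll": 0.3, "gripper": -1}
  ]
}}

```text
t: 14.78
ee_pos: [0.6734, -0.205, 0.1864]
tool_rot: [[-0.644, -0.765, 0.014], [-0.765, 0.643, -0.024], [0.01, -0.026, -1.0]]
wrist_force: [0.2, -5.2, -3.0]
grip_width: 0.0275
```

```bash
sed -i '$d' f.py; cat >> f.py <<'E'
s,R,p=st();m=np.mean(F,0);r=p[:2]-[.583,-.135];r/=np.hypot(*r);print('mean Ftan %.2f Frad %.2f'%(m[:2]@[r[1],-r[0]],m[:2]@r))
E
python3 f.py
```

```text
t 14.9833 grasp [ 0.6731 -0.2057  0.1805] rad 0.1145 cw ang from start 2.8983 headx -130.0 tangent -128.1 tilt [ 0.013 -0.025] F [ 0.9 -6.1 -2.5] Ftan 4.2 Frad 4.5 w 0.0273 j6 1.93 qd 0.002
mean Ftan 4.23 Frad 3.14
```

{"method": "apply_moves", "body": {
  "increments": [
    {"x": 0.03, "y": 0, "z": 0, "roll": 0.3, "gripper": -1},
    {"x": 0.03, "y": 0, "z": 0, "roll": 0.3, "gripper": -1}
  ]
}}

```text
t: 15.15
ee_pos: [0.6688, -0.2106, 0.1865]
tool_rot: [[-0.683, -0.73, 0.013], [-0.73, 0.682, -0.025], [0.009, -0.027, -1.0]]
wrist_force: [1.7, -4.0, -2.6]
grip_width: 0.0273
```

```bash
python3 f.py
```

```text
t 15.35 grasp [ 0.6686 -0.211   0.1805] rad 0.1145 cw ang from start 2.9593 headx -133.0 tangent -131.6 tilt [ 0.013 -0.025] F [-0.5 -5.5 -3.8] Ftan 4.4 Frad 3.3 w 0.0271 j6 1.97 qd 0.003
mean Ftan 3.17 Frad 3.46
```

{"method": "apply_moves", "body": {
  "increments": [
    {"x": 0.03, "y": -0.003, "z": 0, "roll": 0.3, "gripper": -1},
    {"x": 0.02, "y": -0.003, "z": 0, "roll": 0.3, "gripper": -1}
  ]
}}

```text
t: 15.52
ee_pos: [0.6653, -0.2144, 0.1865]
tool_rot: [[-0.721, -0.693, 0.013], [-0.693, 0.72, -0.023], [0.007, -0.026, -1.0]]
wrist_force: [2.3, -1.9, -3.7]
grip_width: 0.027
```

```bash
python3 f.py
```

```text
t 15.7167 grasp [ 0.6654 -0.2145  0.1805] rad 0.1145 cw ang from start 3.0007 headx -135.9 tangent -134.0 tilt [ 0.013 -0.024] F [ 1.2 -2.6 -3. ] Ftan 1.0 Frad 2.7 w 0.0272 j6 2.01 qd 0.003
mean Ftan 0.60 Frad 2.74
```

The load has left the handle (0.6 N remains, falling steeply from 4.4 N), so the jaw is on its buffer. Hold briefly, open, then lift clear.

{"method": "apply_moves", "body": {
  "increments": [
    {"x": 0, "y": 0, "z": 0, "roll": 0, "gripper": -1},
    {"x": 0, "y": 0, "z": 0, "roll": 0, "gripper": -1},
    {"x": 0, "y": 0, "z": 0, "roll": 0, "gripper": -1}
  ]
}}

```text
t: 15.97
ee_pos: [0.6656, -0.2141, 0.1864]
tool_rot: [[-0.718, -0.696, 0.013], [-0.696, 0.718, -0.024], [0.007, -0.027, -1.0]]
wrist_force: [1.0, -2.7, -2.5]
grip_width: 0.0271
```

```bash
python3 f.py; python3 - <<'E'
from h import *
i=env.get_image('top');C=np.array([.583,-.135]);a=-.252;ey=np.array([-np.sin(a),np.cos(a)]);ex=np.array([np.cos(a),np.sin(a)])
import pickle
for n,i in(('start',pickle.load(open('top.pkl','rb'))),('now',i)):
    q=i['pixels'].astype(int);y,x=np.nonzero((q[...,0]>170)&(q[...,1]>120)&(q[...,2]<70));P=np.array([(onz(i,u,v,.078)[:2]-C) for u,v in zip(x,y)])
    L=P@ey;k=(abs(P@ex)<.09)&(L>.05)&(L<.35);print(n,np.percentile(L[k],[2,50,98]).round(4))
E
```

```text
t 16.1667 grasp [ 0.6657 -0.2142  0.1804] rad 0.1145 cw ang from start 2.9975 headx -135.9 tangent -133.8 tilt [ 0.014 -0.024] F [ 1.  -2.5 -2.8] Ftan 1.1 Frad 2.4 w 0.0272 j6 2.01 qd 0.001
mean Ftan 1.38 Frad 2.86
start [0.1984 0.2116 0.2233]
now [0.1397 0.1536 0.1681]
```

{"method": "apply_moves", "body": {
  "increments": [
    {"x": 0.015, "y": 0, "z": 0, "roll": 0, "gripper": -1},
    {"x": 0.005, "y": 0, "z": 0, "roll": 0, "gripper": -1},
    {"x": 0, "y": 0, "z": 0, "roll": 0, "gripper": -0.2},
    {"x": 0, "y": 0, "z": 0, "roll": 0, "gripper": 0.1},
    {"x": 0, "y": 0, "z": 0, "roll": 0, "gripper": 0.4},
    {"x": 0, "y": 0, "z": 0, "roll": 0, "gripper": 0.7},
    {"x": 0, "y": 0, "z": 0, "roll": 0, "gripper": 0.9},
    {"x": 0, "y": 0, "z": 0, "roll": 0, "gripper": 0.9}
  ]
}}

```text
t: 16.88
ee_pos: [0.6631, -0.2131, 0.1885]
tool_rot: [[-0.717, -0.697, 0.01], [-0.697, 0.716, -0.022], [0.008, -0.022, -1.0]]
wrist_force: [0.4, -0.3, 0.1]
grip_width: 0.0811
```

```bash
python3 f.py
```

```text
t 17.0833 grasp [ 0.6631 -0.2133  0.1823] rad 0.1121 cw ang from start 3.0074 headx -135.8 tangent -134.4 tilt [ 0.01  -0.022] F [0.2 0.1 0.1] Ftan -0.2 Frad 0.1 w 0.081 j6 2.01 qd 0.003
mean Ftan -0.31 Frad 0.08
```

{"method": "apply_moves", "body": {
  "increments": [
    {"x": 0, "y": 0, "z": -0.15, "roll": 0, "gripper": 0.9},
    {"x": 0, "y": 0, "z": -0.25, "roll": 0, "gripper": 0.9},
    {"x": 0, "y": 0, "z": -0.25, "roll": 0, "gripper": 0.9},
    {"x": 0, "y": 0, "z": -0.25, "roll": 0, "gripper": 0.9},
    {"x": 0, "y": 0, "z": -0.25, "roll": 0, "gripper": 0.9},
    {"x": 0, "y": 0, "z": -0.1, "roll": 0, "gripper": 0.9},
    {"x": 0, "y": 0, "z": 0, "roll": 0, "gripper": 0.9},
    {"x": 0, "y": 0, "z": 0, "roll": 0, "gripper": 0.9}
  ]
}}

```text
t: 17.75
ee_pos: [0.6609, -0.2102, 0.3225]
tool_rot: [[-0.717, -0.697, 0.008], [-0.697, 0.717, -0.021], [0.009, -0.021, -1.0]]
wrist_force: [0.2, -0.0, -0.9]
grip_width: 0.0811
```

```bash
python3 f.py; python3 - <<'E'
from h import *
s,i=snap('top','t9.png');s,j=snap('side','s9.png')
a=cv2.imread('pics/t9.png')[80:280,90:410];b=cv2.imread('pics/s9.png')[110:310,170:370]
cv2.imwrite('pics/c9.png',np.hstack([cv2.resize(a,(480,300)),cv2.resize(b,(300,300))]))
E
```

```text
t 17.95 grasp [ 0.6598 -0.2099  0.3132] rad 0.1073 cw ang from start 3.0065 headx -135.8 tangent -134.3 tilt [ 0.003 -0.019] F [ 0.   0.2 -0.1] Ftan -0.1 Frad -0.1 w 0.0812 j6 2.01 qd 0.009
mean Ftan -0.27 Frad 0.02
```

View pics/c9.png

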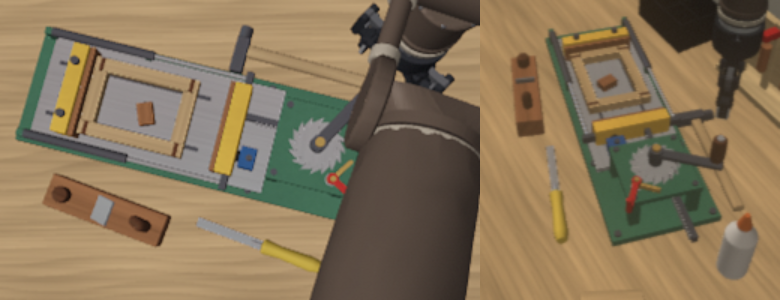

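The final view shows the jaw back by the blue buffer at (245,155), the pawl clear and the lever off at (635,190). The frame and tools are in place and the gripper is well above the knob. Handing in.

```bash
python3 -c "
from rig import env
print(env.close_job())"
```

```text
the job is handed in; nothing more can be done
None
```

The press is open and the job is handed in, at about 18 s of robot time.

**What I did:**
- I pushed the red lever over to its stop with the closed fingers.
- I gripped the knob and wound on in small steps until the pawl jumped clear, at about 12 N on the handle.
- I eased the crank back about 3.0 rad at roughly 0.6 rad/s, holding the knob throughout. The handle load then fell from about 4.4 N to about 1 N.
- I let go and lifted clear.

**Last checks:**
- **Jaw:** it had moved about 58 mm in the top view and sits by the buffer. I could not measure the force on the buffer directly; I put it at about 20 N from the handle load.
- **Lever and pawl:** in the last side view the lever is off and the pawl is clear of the wheel.
- **Frame and tools:** the frame, offcut, plane and chisel look undisturbed, and so does the glue bottle. The arm hid part of the hammer in the top view. The mallet was outside both final crops, so I did not check it; the arm did not work near it.
- **Gripper:** the wrist force read about zero after release.

**What went less well:** the tool leaned up to 0.1 rad while pushing the lever. Most of that lean was gone by the time the crank was eased back.

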